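# Unload the finished data logger from the read-out fixture

### The job

The read-out of the data logger in the clamshell fixture is finished. Press the release button on the fixture's sloping front so that the sprung lid flies open to its stop by itself, then lift the logger out of its nest and set it down (do not drop it) lying flat, display up, in the empty bay of the two-bay tray. Leave the lid open and leave the logger that is already in the tray where it lies.

Things in the scene. Friction and masses are not known exactly. Their poses are not given: they have to be found in the camera images.
- fixture: Grey clamshell fixture, fixed, 190 x 130 mm, 83 mm high when shut. Origin: on the desk under the middle of its nest; x to its far (hinge) side, y to its left. Base top z 48 mm, nest floor z 50 mm with four white corner locators 10 mm high that leave the middles of the logger's sides free. The front slopes down at 35 degrees from x -60 mm, z 48 mm to x -117 mm, z 8 mm and carries the button.
- lid_lip (a point): Middle of the front edge of the lid's lip (moves with the lid). Shut: fixture x -94 mm, z 80 mm; the lip, 4 mm thick and 76 mm wide, hangs over the button, so the button can only be reached from the front, along its own axis. The lid (aluminium frame, clear window) then covers fixture x -62 to 60 mm, z 49 to 82 mm.
- button_top (a point): Middle of the outer face of the round black release button, 30 mm across, standing 12 mm out of the slope inside a 4 mm high collar. z points straight out of the button (35 degrees from vertical, toward the fixture's front), y is level, across the fixture; press along -z. The space along +z is free and the opening lid swings up and away from it.
- button (a joint): Button travel in m: 0 out, 0.007 fully in. Spring: about 2 N to start, 4.3 N at 4 mm, 6 N fully in. The latch lets the lid go at about 3.5 to 4 mm; the button comes back out when let go.
- lid (a joint): Lid angle in rad: 0 shut and latched, 1.9 open at its stop. Hinge axis along y at fixture x +68 mm, z 50 mm. Once unlatched, a spring throws the lid up and back to the stop in about 1 s and holds it there; it then stands behind the nest, leaning away from it, up to about z 200 mm.
- logger: Data logger in the fixture's nest: light grey slab with a small display on top, 78 mm along its x, 58 mm along its y, 24 mm high, about 0.09 kg. Origin: centre of its underside; z up out of the display. It stands loose on the nest floor, 2 mm from the locators; grasp it across the 58 mm sides (along y), near the middle, and lift it straight up.
- tray: Shallow grey tray, fixed, 208 mm along x, 124 mm along y, 20 mm high, walls and floor 4 mm, parted by one wall across its middle into two bays, each 98 x 116 mm inside. Origin: centre of its underside; x runs lengthwise from the empty bay (nearer to the robot) to the bay with the other logger.
- tray_bay (a point): Middle of the floor of the tray's empty bay, 4 mm above the desk; axes as the tray's. A logger laid with its x along this x has 10 mm to spare at each end and 29 mm at each side for the fingers.
- tray_logger: A second logger of the same kind that already lies in the far bay of the tray; it must stay there. Origin: centre of its underside.

How it is judged:
By the outcome, as a careful person would: the job done as asked, in the order asked, and still so for the second after the job is handed in, with the robot touching nothing.
It also fails if it takes over 58 s, if anything falls off the work surface, if the arm or the gripper's body presses on something with over 40 N, if the wrist force passes 120 N, or if a joint passes its speed limit or range.

### The arm

A 6-joint arm with a two-finger parallel gripper is mounted at the origin on a cart in front of the work surface, level with it; the furniture and walls round the work are solid. World frame = base frame: x ahead of the robot, y to its left, z up, the work surface at z = 0. Lengths are in m, angles in rad, forces in N, time in s.
With the tool pointing down it reaches from about 0.375 to 0.9 m from the base axis. Payload 3.1 kg.
Tool frame: the origin (TCP) lies midway between the tips of the shut fingers; the grasp point (between the pads) lies 19 mm behind it; z points along the fingers, y is the line along which they close (so a half turn about z gives the same grasp; the last joint's range is limited). The gripper opens to 87 mm and grips with 3 to 60 N. Pads are 19 mm wide; open, the fingers measure 117 mm over their backs; the gripper's body (75 mm by 190 mm) begins 51 mm behind the grasp point.
Start: joints at [0.978, 0.527, 1.433, -0, 1.181, -0.178], TCP at [0.252, 0.572, 0.223] pointing down, gripper open.
Joint ranges: [-3.08, 3.08], [-0.75, 2.2], [0.22, 2.44], [-1.43, 4.57], [0, 2.65], [-2.85, 2.85]. Speed limits (rad/s): [2.79, 2.79, 3.14, 3.14, 3.14, 3.14].

### API

Orientations are given as [roll, pitch, yaw] about the fixed x, y, z axes, in that order (R = Rz(yaw) Ry(pitch) Rx(roll)).
In Python, from cell import sensors, optics, env gives the robot as it stands.
- The arm moves only by the tool servo_tool, never from a script. Its arguments are lists of equal length, an entry for each row: "translation": the shift along the tool's x, y, z in cm, a list of three; "turn": the turn, a rotation vector about the tool's x, y, z in degrees, a list of three; "gripper": the opening in per cent of the stroke, from 0 (shut) to 100 (fully open). In form: {"translation": [[x, y, z], ...], "turn": [[ax, ay, az], ...], "gripper": [gripper, ...]}. A call has exactly 8 rows; each row shifts and turns the commanded pose from where the row before left it, along the tool's axes as they then stand; what a row does not reach is not made up. A row lasts 1/12 s, in which the tool goes at most 41.7 mm and 7.16 degrees, less where a joint would pass 70% of its speed; a pose out of reach is approached as far as the arm can. A call is refused whole if a number of a shift passes 4.17 or a number of a turn 7.16, either way. A call with a gripper value outside its range is refused whole. The fingers move at their own pace and stop on an object; "newtons" is the grip in N (left out, the last holds). Time passes only in rows, so rows that do not move let the fingers close, or fill a call up. It gives the time, the measured TCP pose, the force, the opening and the grip force at its end, in the units of the state.
- sensors.get_obs(): the state, without advancing time (a new reading comes with each control period).
- optics.camera(name): name is "scene" or "top" or "wrist"; returns a dict with "pixels" (480x640x3 uint8, blue, green, red), "fx", "fy", "cx", "cy" (pixels), "extrinsics" (4x4, takes a point from camera to world coordinates). Camera axes: x right, y down, z forward; pixel columns grow to the right and rows downward; lengths in m; the calibration is good to about 2 mm. A picture is of the moment at which its call begins. There is no depth.
- env.hand_in(): hands the job in; it is judged then, once.
The state is a dict: "clock": time; "qpos": joint angles; "joint_vel": joint speeds; "effort": joint torques, N m; "tcp_pos": TCP position; "tcp_rot": TCP orientation; "force": force on the tool from outside, world axes, zero at the start; "torque": the same for the moment, N m; "finger_gap": finger opening in m; "grip_force": force on a finger pad.
Only numpy, scipy, OpenCV 4.12 (cv2) and the standard library are available. Lean on these libraries where they do the work, as an engineer would, in place of code of your own. Each camera call takes 0.05 s, during which the arm holds its last target. There are 200 camera calls.

## Working session

There is one attempt and no reset: what is moved stays moved. The work goes in short steps, Python scripts to look and compute and a tool call to move; the robot and the scene stay as the last step left them, time stands still between calls to the robot, and variables do not carry over. Pictures are saved under pics/ and viewed, at most 10 in all, crops included, and the job is handed in when it is done.

Besides the shell and the picture viewer there is one more tool, called after "Request:" in YAML: its name, and indented under it one key for each argument. servo_tool: Moves the arm, as the interface text tells. Its arguments: {"type":"object","properties":{"translation":{"type":"array"},"turn":{"type":"array"},"gripper":{"type":"array"},"newtons":{"type":"number"}},"required":["translation","turn","gripper"]}

```bash
mkdir -p pics; ls
python3 - <<'E'
from cell import sensors, optics
import cv2,numpy as np
o=sensors.get_obs()
print({k:np.round(v,3) for k,v in o.items()})
for n in("scene","top"):
    c=optics.camera(n); cv2.imwrite(f"pics/{n}0.png",c["pixels"])
    print(n,c["fx"],c["fy"],c["cx"],c["cy"],np.round(c["extrinsics"],4).tolist())
E
```

```text
pics
{'clock': np.float64(0.0), 'qpos': array([ 0.978,  0.528,  1.434, -0.   ,  1.181, -0.178]), 'joint_vel': array([ 0.001, -0.001,  0.   , -0.   , -0.   , -0.001]), 'effort': array([  0.   , -44.004, -17.659,   0.064,   0.058,  -0.   ]), 'tcp_pos': array([0.251, 0.571, 0.222]), 'tcp_rot': array([-3.139, -0.   ,  2.727]), 'force': array([ 0.886, -0.046,  0.051]), 'torque': array([-0.004, -0.011, -0.035]), 'grip_force': np.float64(0.0), 'finger_gap': np.float64(0.087)}
scene 492.773206185147 492.773206185147 318.1100433170873 236.29111389682595 [[0.7564, -0.2733, 0.5943, 0.0986], [-0.6538, -0.34, 0.6759, -0.4776], [0.0173, -0.8998, -0.4359, 0.4532], [0.0, 0.0, 0.0, 1.0]]
top 608.9369560192241 608.9369560192241 320.03567133593606 243.3683406636596 [[0.0014, -0.9847, 0.1742, 0.4215], [-0.9999, 0.0012, 0.0149, 0.0857], [-0.0149, -0.1743, -0.9846, 1.0529], [0.0, 0.0, 0.0, 1.0]]
```

View pics/top0.png

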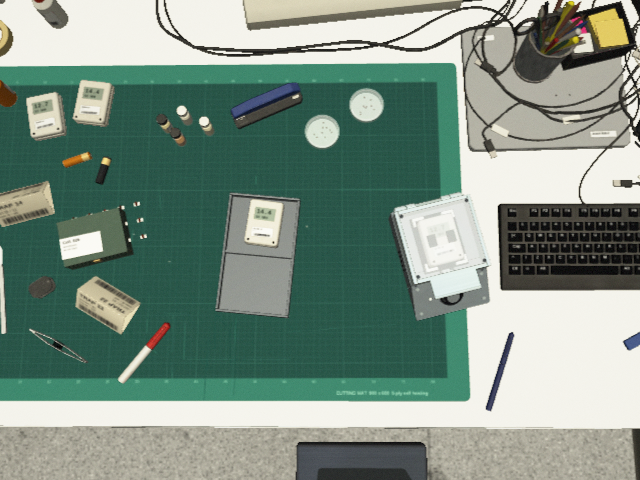

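View pics/scene0.png

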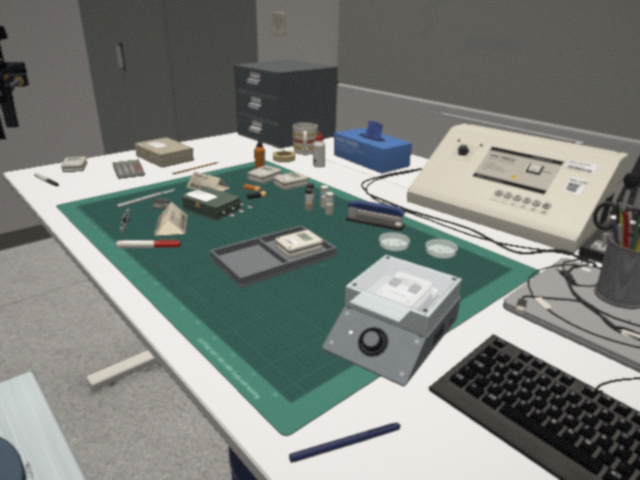

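The top view shows the tray with rim corners near (230,194), (299,199), (290,317) and (216,312). The fixture's lid top is at about (391,212) to (490,262), and its front edge runs (417,320) to (489,305). In the scene view the button is near (373,341). I'll enlarge both to pick points more finely.

Run:
```python
import cv2,numpy as np
t=cv2.imread("pics/top0.png"); s=cv2.imread("pics/scene0.png")
def crop(im,x,y,w,h,k): 
    return cv2.resize(im[y:y+h,x:x+w],None,fx=k,fy=k,interpolation=cv2.INTER_CUBIC)
# left: fixture in top (x4), right: fixture in scene 
a=crop(t,385,185,110,140,4); b=crop(s,318,250,150,140,2.4)
c=crop(t,210,185,100,140,2.4)
r=np.zeros((600,800,3),np.uint8)
r[:560,:440]=a; r[:336,440:800]=b[:336,:360]; 
c=crop(t,210,185,100,140,1.8); r[340:592,440:620]=c
cv2.imwrite("pics/z1.png",r)
```

```text
(no output)
```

View pics/z1.png

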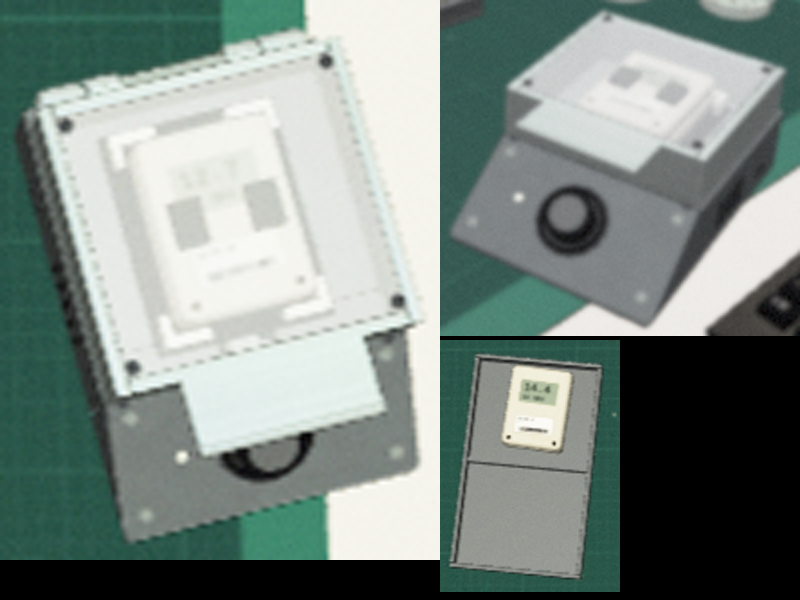

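The crop shows the fixture's front corners, lip corners and button rim, and the tray rim corners and divider, all sharply. I'll fit planar poses to these points.

```bash
cat > h.py <<'E'
import numpy as np
from cell import sensors, optics
from scipy.optimize import least_squares
from scipy.spatial.transform import Rotation as R
def proj(c,P):
    T=np.linalg.inv(c["extrinsics"]); q=np.atleast_2d(P)@T[:3,:3].T+T[:3,3]
    return q[:,:2]/q[:,2:]*[c["fx"],c["fy"]]+[c["cx"],c["cy"]]
def place(p,P):
    P=np.atleast_2d(np.asarray(P,float)); c,s=np.cos(p[2]),np.sin(p[2])
    return np.c_[p[0]+c*P[:,0]-s*P[:,1],p[1]+s*P[:,0]+c*P[:,1],P[:,2]]
E
python3 - <<'E'
from h import *
np.set_printoptions(precision=4,suppress=True)
t=optics.camera("top");s=optics.camera("scene")
def fx(p):
    u,w=p[3],p[4]; n=np.array([-np.sin(np.radians(35)),0,np.cos(np.radians(35))])
    b=np.array([-.0885,0,.028])+12e-3*n+u*np.array([-.82,0,-.57])
    A=place(p,[[-.117,.065,.008],[-.117,-.065,.008],[-.094,.038,.082],[-.094,-.038,.082],[-.062,w,.082],[-.062,-w,.082]])
    B=place(p,[[-.117,.065,.008],[-.117,-.065,.008],[-.094,.038,.082],[-.094,-.038,.082],b])
    return A,B,b
ta=np.array([[417,320.5],[489.2,302.5],[436.7,299.2],[481.2,287.5],[414.5,283.7],[488.7,265]])
sa=np.array([[323,347.9],[403.4,385.4],[350.5,300.8],[399.7,321.7],[371.8,338.5]])
def f(p):
    A,B,_=fx(p); return np.r_[(proj(t,A)-ta).ravel(),(proj(s,B)-sa).ravel()]
r=least_squares(f,[.5,-.15,.2,0,.06],loss="soft_l1")
print("fix",r.x,"\n",f(r.x).reshape(-1,2)); b=fx(r.x)[2]; print("button local",b,"world",place(r.x,b))
tt=np.array([[229.4,193.3],[300.6,199.4],[287.8,317.2],[216.1,310.6]])
g=lambda p:(proj(t,place(p,[[.104,.062,.02],[.104,-.062,.02],[-.104,-.062,.02],[-.104,.062,.02]]))-tt).ravel()
q=least_squares(g,[.5,.15,0]); print("tray",q.x,g(q.x).reshape(-1,2),"bay",place(q.x,[-.051,0,.004]))
E
```

```text
fix [ 0.6033 -0.0972  0.2463 -0.0018  0.0616] 
 [[-0.5869 -0.5957]
 [ 0.7592 -1.2363]
 [-1.2183  0.0606]
 [ 0.3241  0.1257]
 [ 1.2105 -0.2841]
 [ 1.247  -0.2699]
 [-1.3631 -0.7812]
 [ 1.6776  0.076 ]
 [-1.7435  1.387 ]
 [-0.3817  0.193 ]
 [-0.5927 -0.2673]]
button local [-0.0939  0.      0.0388] world [[ 0.5123 -0.1201  0.0388]]
tray [ 0.5857  0.2071 -0.0903] [[ 0.4765 -0.7263]
 [-0.3446 -0.7839]
 [ 0.4732  0.7483]
 [-0.6058  0.6578]] bay [[0.5349 0.2117 0.004 ]]
```

Both fits agree to about 2 mm, and the sizes match what was given. I'll add a helper for relative moves and plan the approach to the button.

```bash
cat >> h.py <<'E'
FIX=np.array([.6033,-.0972,.2463]); TRAY=np.array([.5857,.2071,-.0903]); BUT=np.array([.5123,-.1201,.0388])
def down(yaw,tilt=0):  # tool y along level axis at yaw+90deg, tool z down, tilted forward (along yaw) by tilt
    f=np.array([np.cos(yaw),np.sin(yaw),0]); y=np.array([-f[1],f[0],0])
    z=np.sin(tilt)*f-np.cos(tilt)*np.array([0,0,1.]); return np.c_[np.cross(y,z),y,z]
def plan(pos,Rt,show=True):
    o=sensors.get_obs(); Rc=R.from_euler("xyz",o["tcp_rot"])
    rv=np.degrees((Rc.inv()*R.from_matrix(Rt)).as_rotvec()); d=np.asarray(pos)-o["tcp_pos"]
    print("t",round(float(o["clock"]),2),"q",np.round(o["qpos"],2),"F",np.round(o["force"],1),"tcp",np.round(o["tcp_pos"],4))
    print("turn deg",np.round(rv,2),"| shift cm, now-frame",np.round(100*Rc.inv().apply(d),2),"| target-frame",np.round(100*d@Rt,2))
E
python3 - <<'E'
from h import *
Rt=down(FIX[2],np.radians(35)); plan(BUT-.10*Rt[:,2]+[0,0,.08],Rt)
plan(BUT-.10*Rt[:,2]+[0,0,.08],down(FIX[2]))
E
```

```text
t 0.2 q [ 0.98  0.53  1.43  0.    1.18 -0.18] F [-0.6  0.5  0.4] tcp [0.2516 0.5717 0.2219]
turn deg [-11.63 -33.74 -36.66] | shift cm, now-frame [-47.21 -56.32   2.18] | target-frame [ -0.98 -73.44   3.28]
t 0.2 q [ 0.98  0.53  1.43  0.    1.18 -0.18] F [-0.6  0.5  0.4] tcp [0.2516 0.5717 0.2219]
turn deg [ -0.07  -0.04 -37.88] | shift cm, now-frame [-47.21 -56.32   2.18] | target-frame [ -2.68 -73.44   2.12]
```

Request:
servo_tool:
  translation:
    - [-2, -2.3, 0]
    - [-2, -2.3, 0]
    - [-2, -2.3, 0]
    - [-2, -2.3, 0]
    - [-2, -2.3, 0]
    - [-2, -2.3, 0]
    - [-2, -2.3, 0]
    - [-2, -2.3, 0]
  turn:
    - [0, 0, 0]
    - [0, 0, 0]
    - [0, 0, 0]
    - [0, 0, 0]
    - [0, 0, 0]
    - [0, 0, 0]
    - [0, 0, 0]
    - [0, 0, 0]
  gripper: [0, 0, 0, 0, 0, 0, 0, 0]
  newtons: 20

```text
clock: 0.87
tcp_pos: [0.3242, 0.3377, 0.2226]
tcp_rot: [-3.142, 0.0, 2.727]
force: [0.5, 0.0, 0.7]
finger_gap: 0.0412
grip_force: 0.0
```

Request:
servo_tool:
  translation:
    - [-2, -2.4, 0]
    - [-2, -2.4, 0]
    - [-2, -2.4, 0]
    - [-2, -2.4, 0]
    - [-2, -2.4, 0]
    - [-2, -2.4, 0]
    - [-2, -2.4, 0]
    - [-2, -2.4, 0]
  turn:
    - [0, 0, 0]
    - [0, 0, 0]
    - [0, 0, 0]
    - [0, 0, 0]
    - [0, 0, 0]
    - [0, 0, 0]
    - [0, 0, 0]
    - [0, 0, 0]
  gripper: [0, 0, 0, 0, 0, 0, 0, 0]

```text
clock: 1.53
tcp_pos: [0.3933, 0.0975, 0.2227]
tcp_rot: [3.141, 0.0, 2.727]
force: [0.7, 0.7, -0.1]
finger_gap: 0.0008
grip_force: 0.0
```

Request:
servo_tool:
  translation:
    - [-2, -2.4, 0]
    - [-2, -2.4, 0]
    - [-2, -2.4, 0]
    - [-2, -2.4, 0]
    - [-2, -2.4, 0]
    - [-2, -2.4, 0]
    - [-2, -2.4, 0]
    - [-1.2, -2, 0]
  turn:
    - [0, 0, 0]
    - [0, 0, 0]
    - [0, 0, 0]
    - [0, 0, 0]
    - [0, 0, 0]
    - [0, 0, 0]
    - [0, 0, 0]
    - [0, 0, 0]
  gripper: [0, 0, 0, 0, 0, 0, 0, 0]

```text
clock: 2.2
tcp_pos: [0.4579, -0.1372, 0.2227]
tcp_rot: [-3.141, 0.002, 2.726]
force: [0.1, -0.6, -0.2]
finger_gap: 0.0007
grip_force: 0.0
```

Request:
servo_tool:
  translation:
    - [0, 0, 0]
    - [0, 0, 0]
    - [0, 0, 0]
    - [0, 0, 0]
    - [0, 0, 0]
    - [0, 0, 0]
    - [0, 0, 0]
    - [0, 0, 0]
  turn:
    - [-1.5, -4.2, -4.6]
    - [-1.5, -4.2, -4.6]
    - [-1.5, -4.2, -4.6]
    - [-1.5, -4.2, -4.6]
    - [-1.5, -4.2, -4.6]
    - [-1.5, -4.2, -4.6]
    - [-1.5, -4.2, -4.6]
    - [-1.1, -4.2, -4.6]
  gripper: [0, 0, 0, 0, 0, 0, 0, 0]

```text
clock: 2.87
tcp_pos: [0.4786, -0.1138, 0.2503]
tcp_rot: [3.111, 0.485, -3.012]
force: [1.2, -0.1, -0.4]
finger_gap: 0.0005
grip_force: 0.0
```

Run:
```python
from h import *
import cv2
Rt=down(FIX[2],np.radians(35)); plan(BUT-.10*Rt[:,2],Rt)
a=optics.camera("scene")["pixels"]; w=optics.camera("wrist")
print(w["fx"],w["cx"],w["cy"])
cv2.imwrite("pics/p2.png",np.hstack([cv2.resize(a[150:450,200:600],(400,300)),cv2.resize(w["pixels"],(400,300))]))
```

```text
t 2.87 q [-0.7   0.19  2.04  0.62  0.69 -2.85] F [ 1.2 -0.1 -0.4] tcp [ 0.4786 -0.1138  0.2503]
turn deg [-1.73 -7.11 -5.82] | shift cm, now-frame [ 8.2  -2.04 10.27] | target-frame [ 9.58 -1.43  9.11]
353.9195530803371 320.3306531235124 238.36685093031036
```

View pics/p2.png

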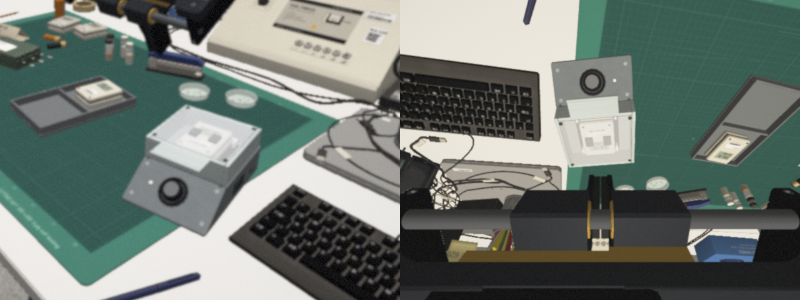

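The scene view shows the fixture untouched and the arm clear of it. In the wrist view the button is at about (593,82) of the composite, and the camera sits on the side away from the lid. Joint 6 is at its limit, so I'll roll 15° about the press axis. That still leaves clearance under the lip.

```bash
cat >> h.py <<'E'
def btn_rot(roll=15): return down(FIX[2],np.radians(35))@R.from_rotvec([0,0,roll],degrees=True).as_matrix()
E
python3 - <<'E'
from h import *
Rt=btn_rot(); plan(BUT-.10*Rt[:,2],Rt)
o=sensors.get_obs(); Rc=R.from_euler("xyz",o["tcp_rot"]); w=optics.camera("wrist")["extrinsics"]
print("cam in tool",np.round(Rc.inv().apply(w[:3,3]-o["tcp_pos"]),3),np.round(Rc.inv().as_matrix()@w[:3,:3],2).tolist())
E
```

```text
t 2.97 q [-0.7   0.19  2.04  0.61  0.69 -2.85] F [ 0.5 -0.1 -0.1] tcp [ 0.4822 -0.114   0.2544]
turn deg [-2.86 -6.45  9.98] | shift cm, now-frame [ 8.8  -1.81 10.42] | target-frame [ 9.41 -3.9   9.25]
cam in tool [ 0.084 -0.    -0.163] [[-0.0, -0.95, -0.31], [1.0, 0.0, -0.0], [0.0, -0.31, 0.95]]
```

Request:
servo_tool:
  translation:
    - [0, 0, 0]
    - [0, 0, 0]
    - [1.6, -0.6, 1.5]
    - [1.6, -0.6, 1.5]
    - [1.6, -0.6, 1.5]
    - [1.6, -0.7, 1.5]
    - [1.5, -0.7, 1.5]
    - [1.5, -0.7, 1.5]
  turn:
    - [-1.4, -3.2, 5]
    - [-1.4, -3.2, 5]
    - [0, 0, 0]
    - [0, 0, 0]
    - [0, 0, 0]
    - [0, 0, 0]
    - [0, 0, 0]
    - [0, 0, 0]
  gripper: [0, 0, 0, 0, 0, 0, 0, 0]

```text
clock: 3.68
tcp_pos: [0.4857, -0.1112, 0.1874]
tcp_rot: [2.991, 0.46, 3.04]
force: [0.3, -0.7, -1.0]
finger_gap: 0.0003
grip_force: 0.0
```

Run:
```python
from h import *
Rt=btn_rot(); optics.camera("wrist"); plan(BUT-.10*Rt[:,2],Rt); plan(BUT-.02*Rt[:,2],Rt)
```

```text
t 3.73 q [-0.69  0.34  2.1   0.8   0.54 -2.85] F [ 0.2  0.  -1.3] tcp [ 0.4852 -0.1111  0.1859]
turn deg [-2.48 -7.1  -2.82] | shift cm, now-frame [ 5.21 -3.26  4.25] | target-frame [ 5.85 -3.15  3.43]
t 3.73 q [-0.69  0.34  2.1   0.8   0.54 -2.85] F [ 0.2  0.  -1.3] tcp [ 0.4852 -0.1111  0.1859]
turn deg [-2.48 -7.1  -2.82] | shift cm, now-frame [ 4.23 -2.89 12.18] | target-frame [ 5.85 -3.15 11.43]
```

Joint 6 still saturates near the wrist singularity. I'll use the half-turned grasp instead: the camera and body clear the lid's arc by about 20 mm or more by geometry.

Request:
servo_tool:
  translation:
    - [0, 0, 0]
    - [0, 0, 0]
    - [0, 0, 0]
    - [0, 0, 0]
    - [0, 0, 0]
    - [0, 0, 0]
    - [0, 0, 0]
    - [0, 0, 0]
  turn:
    - [0, 0, 7]
    - [0, 0, 7]
    - [0, 0, 7]
    - [0, 0, 7]
    - [0, 0, 7]
    - [0, 0, 7]
    - [0, 0, 7]
    - [0, 0, 7]
  gripper: [0, 0, 0, 0, 0, 0, 0, 0]

```text
clock: 4.4
tcp_pos: [0.4859, -0.1113, 0.1885]
tcp_rot: [2.675, 0.135, 2.06]
force: [-0.8, -0.3, 0.6]
finger_gap: 0.0006
grip_force: 0.0
```

Request:
servo_tool:
  translation:
    - [0, 0, 0]
    - [0, 0, 0]
    - [0, 0, 0]
    - [0, 0, 0]
    - [0, 0, 0]
    - [0, 0, 0]
    - [0, 0, 0]
    - [0, 0, 0]
  turn:
    - [0, 0, 7]
    - [0, 0, 7]
    - [0, 0, 7]
    - [0, 0, 7]
    - [0, 0, 7]
    - [0, 0, 7]
    - [0, 0, 7]
    - [0, 0, 7]
  gripper: [0, 0, 0, 0, 0, 0, 0, 0]

```text
clock: 5.07
tcp_pos: [0.4859, -0.1113, 0.1885]
tcp_rot: [2.755, -0.298, 1.174]
force: [0.4, 0.2, 0.2]
finger_gap: 0.0005
grip_force: 0.0
```

Request:
servo_tool:
  translation:
    - [0, 0, 0]
    - [0, 0, 0]
    - [0, 0, 0]
    - [0, 0, 0]
    - [0, 0, 0]
    - [0, 0, 0]
    - [0, 0, 0]
    - [0, 0, 0]
  turn:
    - [0, 0, 7]
    - [0, 0, 7]
    - [0, 0, 7]
    - [0, 0, 7]
    - [0, 0, 7]
    - [0, 0, 7]
    - [0, 0, 7]
    - [0, 0, 0]
  gripper: [0, 0, 0, 0, 0, 0, 0, 0]

```text
clock: 5.73
tcp_pos: [0.486, -0.1113, 0.1885]
tcp_rot: [3.123, -0.484, 0.268]
force: [-0.1, -0.9, 0.1]
finger_gap: 0.0005
grip_force: 0.0
```

Run:
```python
from h import *
Rt=btn_rot(180); plan(BUT-.10*Rt[:,2],Rt)
```

```text
t 5.73 q [-0.69  0.33  2.1   0.8   0.54 -0.04] F [-0.1 -0.9  0.1] tcp [ 0.486  -0.1113  0.1885]
turn deg [0.43 7.28 1.13] | shift cm, now-frame [-6.19  1.33  4.43] | target-frame [-6.67  1.49  3.61]
```

Request:
servo_tool:
  translation:
    - [0, 0, 0]
    - [0, 0, 0]
    - [-1.3, 0.3, 0.7]
    - [-1.3, 0.3, 0.7]
    - [-1.3, 0.3, 0.7]
    - [-1.4, 0.3, 0.8]
    - [-1.4, 0.3, 0.7]
    - [0, 0, 0]
  turn:
    - [0.2, 3.6, 0.6]
    - [0.2, 3.6, 0.5]
    - [0, 0, 0]
    - [0, 0, 0]
    - [0, 0, 0]
    - [0, 0, 0]
    - [0, 0, 0]
    - [0, 0, 0]
  gripper: [0, 0, 0, 0, 0, 0, 0, 0]

```text
clock: 6.4
tcp_pos: [0.4549, -0.1348, 0.1189]
tcp_rot: [-3.142, -0.599, 0.249]
force: [-0.8, 0.3, 0.6]
finger_gap: 0.0006
grip_force: 0.0
```

Run:
```python
from h import *
Rt=btn_rot(180); optics.camera("top"); plan(BUT-.10*Rt[:,2],Rt); plan(BUT-.02*Rt[:,2],Rt)
```

```text
t 6.45 q [-0.88  0.54  2.27  1.49  0.54 -0.96] F [ 0.1  0.4 -0.4] tcp [ 0.4556 -0.1343  0.12  ]
turn deg [-0.12  0.6   0.14] | shift cm, now-frame [0.14 0.   0.  ] | target-frame [0.14 0.   0.01]
t 6.45 q [-0.88  0.54  2.27  1.49  0.54 -0.96] F [ 0.1  0.4 -0.4] tcp [ 0.4556 -0.1343  0.12  ]
turn deg [-0.12  0.6   0.14] | shift cm, now-frame [0.22 0.02 8.  ] | target-frame [0.14 0.   8.01]
```

Request:
servo_tool:
  translation:
    - [0.1, 0, 1]
    - [0, 0, 1.2]
    - [0, 0, 1.2]
    - [0, 0, 1.2]
    - [0, 0, 1.2]
    - [0, 0, 1.2]
    - [0, 0, 1]
    - [0, 0, 0]
  turn:
    - [0, 0.5, 0]
    - [0, 0, 0]
    - [0, 0, 0]
    - [0, 0, 0]
    - [0, 0, 0]
    - [0, 0, 0]
    - [0, 0, 0]
    - [0, 0, 0]
  gripper: [0, 0, 0, 0, 0, 0, 0, 0]

```text
clock: 7.12
tcp_pos: [0.5029, -0.1224, 0.0559]
tcp_rot: [3.138, -0.612, 0.255]
force: [0.3, -0.1, -0.2]
finger_gap: 0.0004
grip_force: 0.0
```

Run:
```python
from h import *
import cv2
Rt=btn_rot(180); s=optics.camera("scene"); plan(BUT,Rt)
a=s["pixels"][210:410,290:480]; w=optics.camera("wrist")["pixels"]
cv2.imwrite("pics/p3.png",np.hstack([cv2.resize(a,(400,420)),cv2.resize(w,(400,420))]))
```

```text
t 7.17 q [-0.77  0.73  2.22  1.86  0.53 -1.25] F [-0.7  0.1  0.9] tcp [ 0.5023 -0.1223  0.0563]
turn deg [-0.06 -0.05  0.37] | shift cm, now-frame [-0.17  0.03  2.02] | target-frame [-0.17  0.03  2.02]
```

View pics/p3.png

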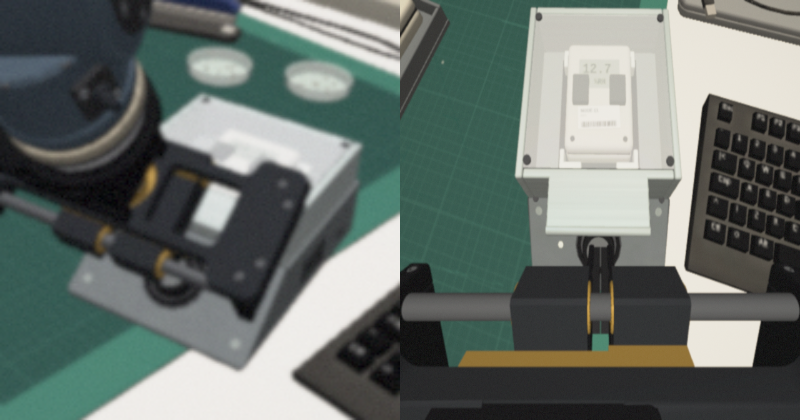

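The fingers are centred across the button (wrist view column 600 against 599), below the front edge of the lip. I'll press along the axis.

Request:
servo_tool:
  translation:
    - [-0.15, 0, 0.6]
    - [0, 0, 0.6]
    - [0, 0, 0.4]
    - [0, 0, 0.2]
    - [0, 0, 0.2]
    - [0, 0, 0.1]
    - [0, 0, 0.1]
    - [0, 0, 0.1]
  turn:
    - [0, 0, 0]
    - [0, 0, 0]
    - [0, 0, 0]
    - [0, 0, 0]
    - [0, 0, 0]
    - [0, 0, 0]
    - [0, 0, 0]
    - [0, 0, 0]
  gripper: [0, 0, 0, 0, 0, 0, 0, 0]

```text
clock: 7.88
tcp_pos: [0.513, -0.1199, 0.0366]
tcp_rot: [3.139, -0.611, 0.251]
force: [-2.3, -1.6, 3.8]
finger_gap: 0.0004
grip_force: 2.3
```

Request:
servo_tool:
  translation:
    - [0, 0, 0.1]
    - [0, 0, 0.1]
    - [0, 0, 0]
    - [0, 0, 0]
    - [0, 0, 0]
    - [0, 0, 0]
    - [0, 0, 0]
    - [0, 0, 0]
  turn:
    - [0, 0, 0]
    - [0, 0, 0]
    - [0, 0, 0]
    - [0, 0, 0]
    - [0, 0, 0]
    - [0, 0, 0]
    - [0, 0, 0]
    - [0, 0, 0]
  gripper: [0, 0, 0, 0, 0, 0, 0, 0]

```text
clock: 8.55
tcp_pos: [0.5143, -0.1197, 0.0348]
tcp_rot: [3.139, -0.611, 0.251]
force: [-0.8, -0.7, 5.4]
finger_gap: 0.0002
grip_force: 2.3
```

Request:
servo_tool:
  translation:
    - [0, 0, -0.5]
    - [0, 0, -1]
    - [0, 0, -1.5]
    - [0, 0, -2]
    - [0, 0, -2]
    - [0, 0, -2]
    - [0, 0, -1.5]
    - [0, 0, -1]
  turn:
    - [0, 0, 0]
    - [0, 0, 0]
    - [0, 0, 0]
    - [0, 0, 0]
    - [0, 0, 0]
    - [0, 0, 0]
    - [0, 0, 0]
    - [0, 0, 0]
  gripper: [0, 0, 0, 0, 0, 0, 0, 0]

```text
clock: 9.22
tcp_pos: [0.4489, -0.1359, 0.1295]
tcp_rot: [3.139, -0.609, 0.251]
force: [0.6, 0.0, 0.6]
finger_gap: 0.0005
grip_force: 0.0
```

Run:
```python
from h import *
import cv2
s=optics.camera("scene"); plan(np.r_[FIX[:2],.22],down(FIX[2]+np.pi))
a=s["pixels"][160:400,250:500]; t=optics.camera("top")["pixels"][120:340,370:550]
cv2.imwrite("pics/p4.png",np.hstack([cv2.resize(a,(400,400)),cv2.resize(t,(400,400))]))
```

```text
t 9.27 q [-0.91  0.51  2.29  1.46  0.56 -0.95] F [ 0.7  0.4 -0.4] tcp [ 0.4488 -0.1361  0.1303]
turn deg [  0.16 -34.93   0.19] | shift cm, now-frame [18.2   0.07  1.77] | target-frame [15.93 -0.   -8.97]
```

View pics/p4.png

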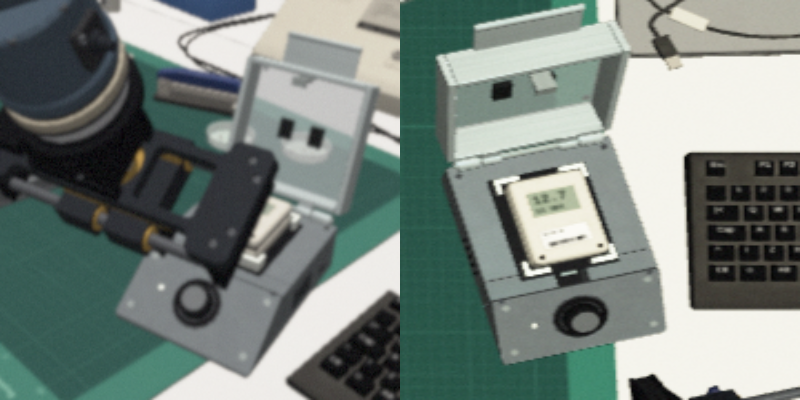

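The lid is fully open and the logger is exposed in its nest (in the top half of the composite, about (505,183) to (607,255)). I'll turn the tool vertical, move above the nest and locate the logger.

Request:
servo_tool:
  translation:
    - [0, 0, 0]
    - [0, 0, 0]
    - [0, 0, 0]
    - [0, 0, 0]
    - [0, 0, 0]
    - [3, 0, -0.5]
    - [3, 0, -0.5]
    - [2, 0, 0]
  turn:
    - [0, -7, 0]
    - [0, -7, 0]
    - [0, -7, 0]
    - [0, -7, 0]
    - [0, -6.9, 0.2]
    - [0, 0, 0]
    - [0, 0, 0]
    - [0, 0, 0]
  gripper: [100, 100, 100, 100, 100, 100, 100, 100]

```text
clock: 9.98
tcp_pos: [0.5204, -0.1041, 0.1631]
tcp_rot: [-3.094, -0.356, 0.259]
force: [-0.1, -0.5, -0.9]
finger_gap: 0.0456
grip_force: 0.0
```

```bash
cat >> h.py <<'E'
import cv2
def logger_top(c,z,guess,roi):
    im=c["pixels"].astype(int); x0,y0,x1,y1=roi
    m=np.zeros(im.shape[:2],np.uint8); v=im[y0:y1,x0:x1]
    m[y0:y1,x0:x1]=((v[...,2]>150)&(v[...,2]-v[...,0]>14))*255
    m=cv2.morphologyEx(m,cv2.MORPH_CLOSE,np.ones((15,15)))
    cs,_=cv2.findContours(m,cv2.RETR_EXTERNAL,cv2.CHAIN_APPROX_NONE); k=max(cs,key=cv2.contourArea)
    box=cv2.boxPoints(cv2.minAreaRect(k))
    C=np.array([[.039,.029,z],[.039,-.029,z],[-.039,-.029,z],[-.039,.029,z]])
    def f(p):
        q=proj(c,place(p,C)); return np.array([e for a in q for e in box[np.argmin(np.linalg.norm(box-a,axis=1))]-a])
    r=least_squares(f,guess); return r.x,np.abs(r.fun).max(),box
E
python3 - <<'E'
from h import *
np.set_printoptions(precision=4,suppress=True)
t=optics.camera("top"); p,e,b=logger_top(t,.074,FIX,(395,170,470,280)); print("logger",p,"res px",e,b.tolist())
plan(np.r_[FIX[:2],.13],down(FIX[2]+np.pi))
L=p
plan(np.r_[L[:2],.13],down(L[2]+np.pi))
E
```

```text
logger [ 0.602  -0.092   0.2643] res px 2.9701781055059087 [[411.7292785644531, 220.07958984375], [450.1687927246094, 208.77386474609375], [464.5955505371094, 257.8248291015625], [426.1560363769531, 269.13055419921875]]
t 10.03 q [-0.58  0.42  1.95  0.52  0.63  0.32] F [2.6 0.  1.4] tcp [ 0.5238 -0.1047  0.1644]
turn deg [ -2.63 -20.65   1.24] | shift cm, now-frame [6.16 1.58 5.94] | target-frame [7.9  1.21 3.44]
t 10.03 q [-0.58  0.42  1.95  0.52  0.63  0.32] F [2.6 0.  1.4] tcp [ 0.5238 -0.1047  0.1644]
turn deg [ -2.45 -20.67   0.22] | shift cm, now-frame [6.16 1.05 5.96] | target-frame [7.88 0.82 3.44]
```

Request:
servo_tool:
  translation:
    - [0, 0, 0]
    - [0, 0, 0]
    - [0, 0, 0]
    - [0, 0, 0]
    - [2, 0.2, 0]
    - [2, 0.3, 0]
    - [2, 0.3, 0]
    - [1.9, 0.2, 0]
  turn:
    - [-0.7, -5, 0.1]
    - [-0.6, -5, 0.1]
    - [-0.6, -5, 0.1]
    - [-0.6, -5, 0]
    - [0, 0, 0]
    - [0, 0, 0]
    - [0, 0, 0]
    - [0, 0, 0]
  gripper: [100, 100, 100, 100, 100, 100, 100, 100]

```text
clock: 10.7
tcp_pos: [0.5971, -0.0924, 0.1612]
tcp_rot: [-3.133, -0.011, 0.263]
force: [-0.3, 0.1, -0.7]
finger_gap: 0.0864
grip_force: 0.0
```

Run:
```python
from h import *
w=optics.camera("wrist"); L=np.array([.6026,-.0945,.255])
plan(np.r_[L[:2],.13],down(L[2]+np.pi))
im=w["pixels"].copy()
for p in (FIX,L):
    q=proj(w,place(p,[[.039,.029,.074],[.039,-.029,.074],[-.039,-.029,.074],[-.039,.029,.074]]))
    cv2.polylines(im,[np.round(q*16).astype(int)],True,(0,0,255) if p is FIX else (0,255,0),1,cv2.LINE_AA,4)
print(np.round(q))
cv2.imwrite("pics/p5.png",im)
```

```text
t 10.75 q [-0.34  0.57  1.54  0.02  1.01  0.95] F [3.9 0.6 0.4] tcp [ 0.6015 -0.0926  0.1617]
turn deg [-0.37 -0.95  0.48] | shift cm, now-frame [0.01 0.23 3.17] | target-frame [0.06 0.21 3.17]
[[285. 186.]
 [367. 187.]
 [362. 287.]
 [287. 286.]]
```

View pics/p5.png

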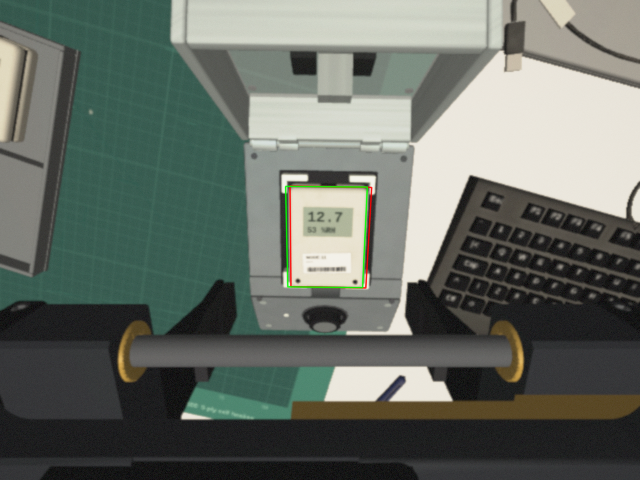

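The wrist view shows the open grip straddling the logger. The green outline at (285,186) to (362,287) matches it within a pixel or so. Next I'll descend.

Request:
servo_tool:
  translation:
    - [0, 0.2, 1]
    - [0, 0, 1.5]
    - [0, 0, 1.5]
    - [0, 0, 1.5]
    - [0, 0, 1.5]
    - [0, 0, 1.2]
    - [0, 0, 0.8]
    - [0, 0, 0]
  turn:
    - [-0.4, -0.9, 0.5]
    - [0, 0, 0]
    - [0, 0, 0]
    - [0, 0, 0]
    - [0, 0, 0]
    - [0, 0, 0]
    - [0, 0, 0]
    - [0, 0, 0]
  gripper: [100, 100, 100, 100, 100, 100, 100, 100]

```text
clock: 11.42
tcp_pos: [0.5945, -0.0948, 0.0702]
tcp_rot: [-3.139, 0.009, 0.253]
force: [-0.3, -0.2, -0.3]
finger_gap: 0.0867
grip_force: 0.0
```

Run:
```python
from h import *
w=optics.camera("wrist"); L=np.array([.6026,-.0945,.255])
plan(np.r_[L[:2],.054],down(L[2]+np.pi))
```

```text
t 11.47 q [-0.34  0.7   1.6  -0.    0.85  0.98] F [-0.4 -0.5 -0.3] tcp [ 0.5955 -0.095   0.0715]
turn deg [-0.1   0.38 -0.12] | shift cm, now-frame [0.71 0.13 1.74] | target-frame [0.7  0.13 1.75]
```

Request:
servo_tool:
  translation:
    - [0.35, 0.1, 0.2]
    - [0.35, 0, 0.4]
    - [0, 0, 0.5]
    - [0, 0, 0.4]
    - [0, 0, 0.2]
    - [0, 0, 0]
    - [0, 0, 0]
    - [0, 0, 0]
  turn:
    - [0, 0.4, 0]
    - [0, 0, 0]
    - [0, 0, 0]
    - [0, 0, 0]
    - [0, 0, 0]
    - [0, 0, 0]
    - [0, 0, 0]
    - [0, 0, 0]
  gripper: [100, 100, 100, 100, 100, 100, 100, 100]

```text
clock: 12.13
tcp_pos: [0.604, -0.0946, 0.056]
tcp_rot: [3.141, -0.003, 0.253]
force: [-0.9, -0.2, -0.4]
finger_gap: 0.087
grip_force: 0.0
```

Run:
```python
from h import *
w=optics.camera("wrist"); L=np.array([.6026,-.0945,.255])
plan(np.r_[L[:2],.054],down(L[2]+np.pi))
```

```text
t 12.18 q [-0.34  0.73  1.59  0.    0.82  0.98] F [-0.3 -0.9 -0.3] tcp [ 0.604  -0.0946  0.0561]
turn deg [ 0.02 -0.2  -0.12] | shift cm, now-frame [-0.14 -0.04  0.2 ] | target-frame [-0.13 -0.04  0.21]
```

Request:
servo_tool:
  translation:
    - [-0.1, 0, 0.1]
    - [0, 0, 0]
    - [0, 0, 0]
    - [0, 0, 0]
    - [0, 0, 0]
    - [0, 0, 0]
    - [0, 0, 0]
    - [0, 0, 0]
  turn:
    - [0, 0, 0]
    - [0, 0, 0]
    - [0, 0, 0]
    - [0, 0, 0]
    - [0, 0, 0]
    - [0, 0, 0]
    - [0, 0, 0]
    - [0, 0, 0]
  gripper: [40, 40, 40, 40, 40, 40, 40, 40]
  newtons: 15

```text
clock: 12.85
tcp_pos: [0.603, -0.0949, 0.0549]
tcp_rot: [3.141, -0.003, 0.253]
force: [0.6, 0.2, -0.3]
finger_gap: 0.0576
grip_force: 15.0
```

Request:
servo_tool:
  translation:
    - [0, 0, 0]
    - [0, 0, 0]
    - [0, 0, -0.3]
    - [0, 0, -0.6]
    - [0, 0, -1]
    - [0, 0, -1]
    - [0, 0, -0.6]
    - [0, 0, 0]
  turn:
    - [0, 0, 0]
    - [0, 0, 0]
    - [0, 0, 0]
    - [0, 0, 0]
    - [0, 0, 0]
    - [0, 0, 0]
    - [0, 0, 0]
    - [0, 0, 0]
  gripper: [40, 40, 40, 40, 40, 40, 40, 40]

```text
clock: 13.52
tcp_pos: [0.6043, -0.0953, 0.0923]
tcp_rot: [3.139, -0.007, 0.253]
force: [-0.1, -0.3, -1.0]
finger_gap: 0.058
grip_force: 15.0
```

Run:
```python
from h import *
o=sensors.get_obs();print(o["finger_gap"],o["grip_force"])
plan(place(TRAY,[-.051,0,.15])[0],down(TRAY[2]+np.pi))
im=optics.camera("wrist")["pixels"]; cv2.imwrite("pics/p6.png",im)
```

```text
0.05800895619415912 14.990327060222626
t 13.52 q [-0.34  0.67  1.58  0.    0.88  0.98] F [-0.1 -0.3 -1. ] tcp [ 0.6043 -0.0953  0.0923]
turn deg [ 0.08 -0.42 19.67] | shift cm, now-frame [  1.01 -31.44  -5.85] | target-frame [ -9.68 -29.94  -5.77]
```

View pics/p6.png

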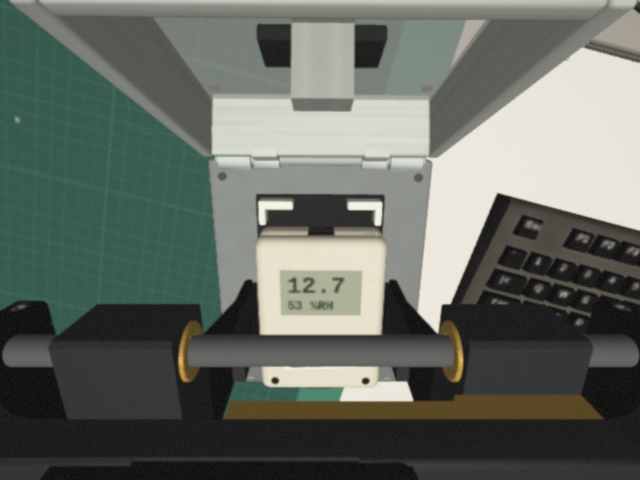

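The logger is held at a 58 mm gap and has lifted clear of the locators. I'll raise it further, turn it and carry it over the empty bay.

Request:
servo_tool:
  translation:
    - [0, 0, -1]
    - [0, 0, -2]
    - [0, 0, -2]
    - [0, 0, -1]
    - [0, 0, 0]
    - [0, 0, 0]
    - [0, 0, 0]
    - [0, 0, 0]
  turn:
    - [0, 0, 0]
    - [0, 0, 0]
    - [0, 0, 0]
    - [0, 0, 2]
    - [0, -0.2, 5]
    - [0, -0.2, 5]
    - [0, 0, 5]
    - [0, 0, 2.7]
  gripper: [40, 40, 40, 40, 40, 40, 40, 40]

```text
clock: 14.23
tcp_pos: [0.6024, -0.0948, 0.1503]
tcp_rot: [3.141, 0.004, -0.095]
force: [0.0, 0.5, -1.0]
finger_gap: 0.058
grip_force: 15.0
```

Request:
servo_tool:
  translation:
    - [-0.3, -1, 0]
    - [-0.6, -2, 0]
    - [-0.8, -2.4, 0]
    - [-0.8, -2.4, 0]
    - [-0.8, -2.4, 0]
    - [-0.8, -2.4, 0]
    - [-0.8, -2.4, 0]
    - [-0.8, -2.4, 0]
  turn:
    - [0, 0, 0]
    - [0, 0, 0]
    - [0, 0, 0]
    - [0, 0, 0]
    - [0, 0, 0]
    - [0, 0, 0]
    - [0, 0, 0]
    - [0, 0, 0]
  gripper: [40, 40, 40, 40, 40, 40, 40, 40]

```text
clock: 14.9
tcp_pos: [0.5605, 0.0855, 0.1501]
tcp_rot: [3.141, 0.005, -0.089]
force: [0.6, 0.3, -1.1]
finger_gap: 0.0583
grip_force: 15.0
```

Request:
servo_tool:
  translation:
    - [-0.8, -2.4, 0]
    - [-0.8, -2.4, 0]
    - [-0.8, -2.4, 0]
    - [-0.8, -2.4, 0]
    - [-0.5, -1.6, 0]
    - [-0.3, -0.9, 0]
    - [0, 0, 0]
    - [0, 0, 0]
  turn:
    - [0, 0, 0]
    - [0, 0, 0]
    - [0, 0, 0]
    - [0, 0, 0]
    - [0, 0, 0]
    - [0, 0, 0]
    - [0, 0, 0]
    - [0, 0, 0]
  gripper: [40, 40, 40, 40, 40, 40, 40, 40]

```text
clock: 15.57
tcp_pos: [0.5325, 0.2079, 0.1501]
tcp_rot: [3.14, 0.004, -0.089]
force: [0.4, -0.2, -1.2]
finger_gap: 0.0579
grip_force: 15.0
```

Run:
```python
from h import *
o=sensors.get_obs();print(o["finger_gap"],o["grip_force"])
w=optics.camera("wrist"); plan(place(TRAY,[-.051,0,.009])[0],down(TRAY[2]+np.pi))
im=w["pixels"].copy()
for x0,x1,col in ((-.1,-.002,(0,255,0)),(.002,.1,(0,0,255))):
    q=proj(w,place(TRAY,[[x1,.058,.02],[x1,-.058,.02],[x0,-.058,.02],[x0,.058,.02]]))
    cv2.polylines(im,[np.round(q*16).astype(int)],True,col,1,cv2.LINE_AA,4)
cv2.imwrite("pics/p7.png",im)
```

```text
0.057863386293913494 14.99032661318779
t 15.62 q [ 0.18  0.55  1.63 -0.    0.96  1.84] F [ 0.1  0.2 -1.3] tcp [0.5329 0.2073 0.1501]
turn deg [0.06 0.21 0.  ] | shift cm, now-frame [ 0.21 -0.48 14.11] | target-frame [ 0.16 -0.46 14.11]
```

View pics/p7.png

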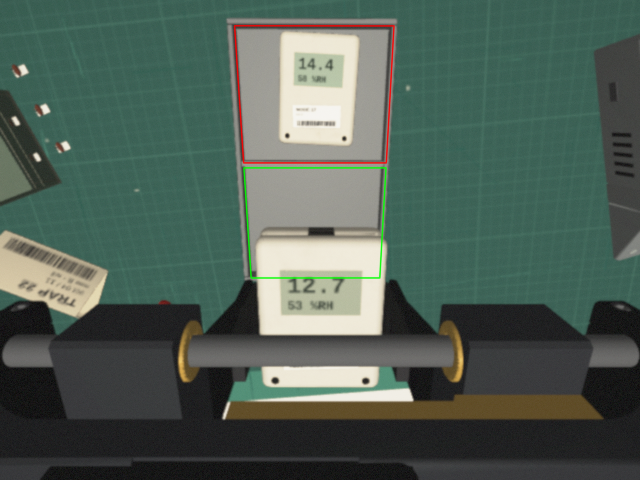

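The tray overlay fits within about 2 px and the far logger is untouched. I'll lower over the bay.

Request:
servo_tool:
  translation:
    - [0.2, -0.5, 1]
    - [0, 0, 2]
    - [0, 0, 2.4]
    - [0, 0, 2.4]
    - [0, 0, 2]
    - [0, 0, 1.2]
    - [0, 0, 0.6]
    - [0, 0, 0]
  turn:
    - [0, 0.2, 0]
    - [0, 0, 0]
    - [0, 0, 0]
    - [0, 0, 0]
    - [0, 0, 0]
    - [0, 0, 0]
    - [0, 0, 0]
    - [0, 0, 0]
  gripper: [40, 40, 40, 40, 40, 40, 40, 40]

```text
clock: 16.28
tcp_pos: [0.5347, 0.2118, 0.0325]
tcp_rot: [3.14, 0.003, -0.092]
force: [-0.8, 0.0, -1.6]
finger_gap: 0.0581
grip_force: 15.0
```

Run:
```python
from h import *
t=optics.camera("top"); plan(place(TRAY,[-.051,0,.009])[0],down(TRAY[2]+np.pi))
```

```text
t 16.33 q [ 0.18  0.74  1.69 -0.    0.72  1.85] F [ 0.2 -0.7 -0.8] tcp [0.5354 0.2121 0.0336]
turn deg [ 0.04  0.04 -0.07] | shift cm, now-frame [-0.04  0.04  2.46] | target-frame [-0.05  0.04  2.46]
```

Request:
servo_tool:
  translation:
    - [0, 0, 0.5]
    - [0, 0, 0.5]
    - [0, 0, 0.4]
    - [0, 0, 0.3]
    - [0, 0, 0.3]
    - [0, 0, 0.2]
    - [0, 0, 0.1]
    - [0, 0, 0]
  turn:
    - [0, 0, 0]
    - [0, 0, 0]
    - [0, 0, 0]
    - [0, 0, 0]
    - [0, 0, 0]
    - [0, 0, 0]
    - [0, 0, 0]
    - [0, 0, 0]
  gripper: [40, 40, 40, 40, 40, 40, 40, 40]

```text
clock: 17.0
tcp_pos: [0.5351, 0.2125, 0.0108]
tcp_rot: [3.141, 0.001, -0.091]
force: [0.0, -0.2, -0.0]
finger_gap: 0.0579
grip_force: 15.0
```

Request:
servo_tool:
  translation:
    - [0, 0, 0.05]
    - [0, 0, 0.05]
    - [0, 0, 0]
    - [0, 0, 0]
    - [0, 0, 0.05]
    - [0, 0, 0]
    - [0, 0, 0]
    - [0, 0, 0]
  turn:
    - [0, 0, 0]
    - [0, 0, 0]
    - [0, 0, 0]
    - [0, 0, 0]
    - [0, 0, 0]
    - [0, 0, 0]
    - [0, 0, 0]
    - [0, 0, 0]
  gripper: [40, 40, 40, 40, 40, 40, 40, 40]

```text
clock: 17.67
tcp_pos: [0.5352, 0.2124, 0.0096]
tcp_rot: [3.141, 0.0, -0.091]
force: [-0.0, -0.2, -1.7]
finger_gap: 0.0577
grip_force: 15.0
```

Request:
servo_tool:
  translation:
    - [0, 0, 0.05]
    - [0, 0, 0]
    - [0, 0, 0.05]
    - [0, 0, 0]
    - [0, 0, 0.02]
    - [0, 0, 0]
    - [0, 0, 0]
    - [0, 0, 0]
  turn:
    - [0, 0, 0]
    - [0, 0, 0]
    - [0, 0, 0]
    - [0, 0, 0]
    - [0, 0, 0]
    - [0, 0, 0]
    - [0, 0, 0]
    - [0, 0, 0]
  gripper: [40, 40, 40, 40, 40, 40, 40, 40]

```text
clock: 18.33
tcp_pos: [0.5352, 0.2125, 0.0089]
tcp_rot: [3.141, -0.0, -0.091]
force: [-0.3, -0.1, 6.1]
finger_gap: 0.058
grip_force: 15.0
```

Contact at +6 N and the expected height, so the logger is on the bay floor. I'll release with a partial opening, since full opening would hit the bay walls, and then withdraw.

Request:
servo_tool:
  translation:
    - [0, 0, -0.05]
    - [0, 0, 0]
    - [0, 0, 0]
    - [0, 0, 0]
    - [0, 0, 0]
    - [0, 0, 0]
    - [0, 0, 0]
    - [0, 0, 0]
  turn:
    - [0, 0, 0]
    - [0, 0, 0]
    - [0, 0, 0]
    - [0, 0, 0]
    - [0, 0, 0]
    - [0, 0, 0]
    - [0, 0, 0]
    - [0, 0, 0]
  gripper: [40, 40, 78, 78, 78, 78, 78, 78]

```text
clock: 19.0
tcp_pos: [0.5352, 0.2125, 0.0088]
tcp_rot: [3.141, 0.0, -0.091]
force: [0.0, -0.1, -0.7]
finger_gap: 0.0676
grip_force: 0.0
```

Request:
servo_tool:
  translation:
    - [0, 0, -0.5]
    - [0, 0, -1]
    - [0, 0, -2]
    - [0, 0, -2.5]
    - [0, 0, -2.5]
    - [0, 0, -2.5]
    - [0, 0, -2]
    - [0, 0, -1]
  turn:
    - [0, 0, 0]
    - [0, 0, 0]
    - [0, 0, 0]
    - [0, 0, 0]
    - [0, 0, 0]
    - [0, 0, 0]
    - [0, 0, 0]
    - [0, 0, 0]
  gripper: [78, 78, 78, 78, 78, 78, 78, 78]

```text
clock: 19.67
tcp_pos: [0.5368, 0.2129, 0.1527]
tcp_rot: [-3.141, -0.006, -0.091]
force: [0.0, -0.7, 0.6]
finger_gap: 0.0677
grip_force: 0.0
```

Request:
servo_tool:
  translation:
    - [-2, 0, -1]
    - [-2, 0, -1]
    - [-2, 0, -1]
    - [-2, 0, -1]
    - [-1, 0, 0]
    - [0, 0, 0]
    - [0, 0, 0]
    - [0, 0, 0]
  turn:
    - [0, 0, 0]
    - [0, 0, 0]
    - [0, 0, 0]
    - [0, 0, 0]
    - [0, 0, 0]
    - [0, 0, 0]
    - [0, 0, 0]
    - [0, 0, 0]
  gripper: [78, 78, 78, 78, 78, 78, 78, 78]

```text
clock: 20.33
tcp_pos: [0.4468, 0.2207, 0.1885]
tcp_rot: [3.141, -0.001, -0.091]
force: [-0.8, 0.0, 0.9]
finger_gap: 0.0677
grip_force: 0.0
```

Run:
```python
from h import *
s=optics.camera("scene")["pixels"][160:400,190:490]; w=optics.camera("wrist")["pixels"]
cv2.imwrite("pics/p8.png",np.hstack([cv2.resize(s,(400,320)),cv2.resize(w,(400,320))]))
```

```text
(no output)
```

View pics/p8.png

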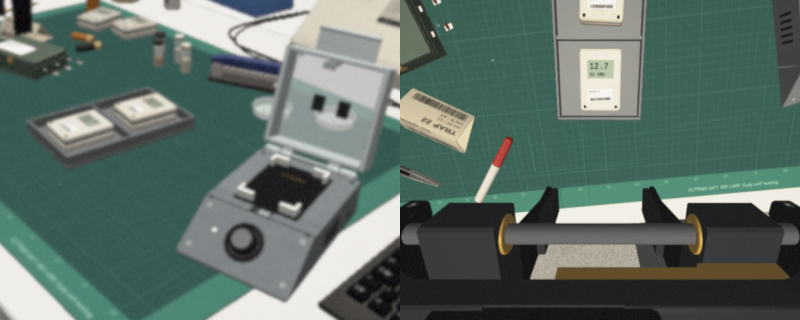

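The logger lies flat in the near bay with its display up (wrist half, about (600,80)). The other logger is in place, the lid is open and the nest is empty.

```bash
python3 -c "
from cell import env
print(env.hand_in())"
```

```text
the job is handed in; nothing more can be done
None
```

The job is handed in: I pressed the release button, the lid sprang open and stayed open, and the logger now lies flat, display up, in the empty tray bay, with the other logger where it was.

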